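Push the parts bin up the ramp into its berth

ROBOT

A 6-joint arm with a two-finger parallel gripper is mounted at the origin on a cart in front of the work surface, level with it; the furniture and walls round the work are solid. World frame = base frame: x ahead of the robot, y to its left, z up, the work surface at z = 0. Lengths are in m, angles in rad, forces in N, time in s.
With the tool pointing down it reaches from about 0.4 to 0.925 m from the base axis. Payload 3.4 kg.
Tool frame: the origin (TCP) lies at the very end of the fingers, on their centre line; the grasp point (between the pads) lies 19 mm behind it (arm.grip_point_offset is the distance from the TCP to the grasp point, in m); z points along the fingers, y is the line along which they close (so a half turn about z gives the same grasp; the last joint's range is limited). The gripper opens to 85 mm and grips with 20 to 120 N. Pads are 22 mm wide; open, the fingers measure 114 mm over their backs; the gripper's body (76 mm by 85 mm) begins 54 mm behind the grasp point. The pads swing forward as they close: fully open they stand 13 mm farther back than shut.
Start: joints at [1.101, 0.307, 1.506, -0, 1.328, -0.073], TCP at [0.222, 0.531, 0.231] pointing down, gripper open.
Joint ranges: [-3.12, 3.12], [-1.05, 2.28], [0.14, 2.33], [-1.42, 4.57], [0.1, 2.73], [-2.68, 2.68]. Speed limits (rad/s): [2.57, 2.57, 3.14, 3.14, 3.14, 3.14].

INTERFACE

Orientations are given as a unit quaternion [w, x, y, z].
In Python, from rig import arm, viewer gives the robot as it stands.
- The arm moves only by the tool servo_tool, never from a script. Its argument "targets" is a list that holds one entry, the list of rows, each a list of 7 numbers: the shift along the world's x, y, z each as a share of 10 cm, from -1 to 1, then the turn, a rotation vector about the world's x, y, z each as a share of 120 degrees, from -1 to 1, then the opening, from 0 (shut) to 1 (fully open). A call has 1 to 8 rows; each row shifts and turns the commanded pose from where the row before left it; what a row does not reach is not made up. A row lasts 1/12 s, in which the tool goes at most 41.7 mm and 7.16 degrees, less where a joint would pass 70% of its speed; a pose out of reach is approached as far as the arm can. A call with a number of a shift or a turn outside -1 to 1 is refused whole. A call with a gripper value outside its range is refused whole. The fingers move at their own pace and stop on an object; "squeeze" is the grip in N (left out, the last holds). Time passes only in rows, so rows that do not move let the fingers close. It gives the time, the measured TCP pose, the force, the opening and the grip force at its end, in the units of the state.
- arm.get_obs(): the state, without advancing time (a new reading comes with each control period).
- viewer.camera(name): name is "side" or "top"; returns the picture (384x512x3 uint8, red, green, blue); there is no depth.
- viewer.camera_params(name): a dict with "fx", "fy", "cx", "cy" (pixels), "extrinsics" (4x4, takes a point from world to camera coordinates). Camera axes: x right, y down, z forward; pixel columns grow to the right and rows downward; lengths in m; the calibration is good to about 2 mm. A picture is of the moment at which its call begins. camera_params takes no time and is no camera call.
- arm.finish_job(): hands the job in; it is judged then, once.
The state is a dict: "clock": time; "joints": joint angles; "joint_vel": joint speeds; "tau": joint torques, N m; "ee_pos": TCP position; "tcp_rot": TCP orientation; "force": force on the tool from outside, world axes, zero at the start; "ft_torque": the same for the moment, N m; "opening": opening from 0.0 (shut) to 1.0 (fully open); "grasp_force": force on a finger pad.
Only numpy, scipy, OpenCV 4.12 (cv2) and the standard library are available. Lean on these libraries where they do the work, as an engineer would, in place of code of your own. Each camera call takes 0.05 s, during which the arm holds its last target. There are 200 camera calls.

TASK

Push the green parts bin, with the two brass weights in it, up the short ramp into the berth under the clear shelf, until its trailing edge has dropped behind the orange lip and it sits flat on the berth floor; the bin has to slide up the ramp, not be lifted in. Stop as soon as it has dropped: do not squeeze the black spring buffer at the back more than about halfway. Keep the weights in the bin, and leave the stopwatch, compass and screwdriver where they are.

Things in the scene. Friction and masses are not known exactly. Their poses are not given: they have to be found in the camera images.
- stand: fixed aluminium stand. Origin: on the table, centre line, near the ramp foot; +x level along the push direction (up the ramp, which runs to the robot's left and a little away from it), z up. Four 10 mm posts at x = 68 and 240, y = -80 and +80 mm carry a clear shelf. The grey insert under it (ramp, lip, berth, buffer) is set anywhere within 20 mm either way along x; this is NOT reported
- ramp_foot (a point): point of the stand where the insert's ramp begins on average (really up to 20 mm nearer or farther). The ramp is 124 mm wide and rises straight from the table to 19 mm over 75 mm. Grey side rails 30 mm high, inner faces at stand y = -62 and +62 mm, run to the back and flare to a mouth 170 mm wide, 22 mm before the ramp foot
- lip_mean (a point): point of the stand at the average place of the orange lip's top, the ramp's crest, 19 mm above the table (really up to 20 mm nearer or farther). Its back face is upright; behind it the level berth floor lies 12 mm above the table, 7 mm below the lip
- shelf_edge (a point): middle of the near edge of the clear shelf, on its underside, 146 mm above the table; edge strip up to 159 mm. The shelf is 172 mm wide and reaches 194 mm back. The seated bin's trailing edge lies between 2 mm before and 50 mm behind this edge, where a tool pointing straight down cannot follow: lean the tool 40 to 45 degrees, fingers pointing forward and down
- bin: green open-front parts bin, 148 (x) x 116 (y) x 70 mm, 0.25 to 0.53 kg. Origin: centre of its underside; +x to its tall back wall. Its low wall (33 mm high, 102 wide, leaning out from x = -64 at its foot to -72 mm at its top) faces away from the ramp: push there. Starts on the table before the ramp. Walls 2 mm thick
- low_edge (a point): middle of the bottom edge of the bin's low wall (trailing edge). On the berth floor it is 12 mm above the table; On the way in, the bin tips over the lip and this edge then rides about 19 to 23 mm up, until it drops behind the lip. A pushing tool should rise with this edge: pressing the edge down by friction makes the bin jam on the ramp
- high_edge (a point): middle of the bottom edge of the bin's tall back wall (leading edge), 128 mm from low_edge
- buffer (a joint): spring buffer (black bar, 90 mm wide, 22 to 42 mm above the table) at the back end of the insert, stiffness 900 N/m: 0 = free, grows as the bin presses it back, in m, stroke 0.014. When the bin's trailing edge drops behind the lip, some 6 to 9 mm of travel remain before its back wall meets the buffer
- weight_large: slotted brass weight, 32 mm across, 14 mm high, 100 g, loose in the bin; origin: centre of its underside
- weight_small: slotted brass weight, 25 mm across, 12 mm high, 50 g, loose in the bin; origin: centre of its underside
- stopwatch: white stopwatch, 76 x 53 x 14 mm, lying loose on the clear shelf
- compass: black round pocket compass, 48 mm across, 12 mm high, loose on the table
- screwdriver: blue-handled slotted screwdriver, 178 mm long, 24 mm high, loose on the table
Not all that is in view belongs to the job. Leave any pink or turquoise look-alike of the weight_large alone.

How it is judged:
On the way:
1. the bin slides up the ramp: its leading edge is more than 12 mm up while its trailing edge is still within 8 mm of table height and between the rails (height (world z) of high_edge above 0.012 m and height (world z) of low_edge below 0.008 m and x of high_edge in the frame of stand above 0.02 m and y of high_edge in the frame of stand between -0.02 and 0.02 m), for 0.1 s.
At the end, for the whole second after the job is handed in: The bin rests level (within 2 degrees) on the berth floor behind the lip, both bottom edges 9 to 14.8 mm above the table and its trailing edge between the rails, 50 to 125 mm along the stand's x; it is at rest with both weights lying in it (height (world z) of low_edge between 0.009 and 0.0148 m and height (world z) of high_edge between 0.009 and 0.0148 m and angle between bin's own z axis and vertical below 0.035 rad and x of low_edge in the frame of stand between 0.05 and 0.125 m and y of low_edge in the frame of stand between -0.02 and 0.02 m and linear speed of bin below 0.01 m/s and x of weight_large in the frame of bin between -0.062 and 0.064 m and y of weight_large in the frame of bin between -0.048 and 0.048 m and z of weight_large in the frame of bin between -0.004 and 0.03 m and x of weight_small in the frame of bin between -0.062 and 0.064 m and y of weight_small in the frame of bin between -0.048 and 0.048 m and z of weight_small in the frame of bin between -0.004 and 0.03 m); the robot touches nothing.
It fails at once if the spring buffer is pressed back more than 8 mm (value of joint buffer above 0.008 m).
It fails at once if the stopwatch, compass or screwdriver is moved more than 20 mm (distance of any of stopwatch, compass, screwdriver from where it was at the start of the episode above 0.02 m).
It also fails if it takes over 67 s, if anything falls off the work surface, if the arm or the gripper's body presses on something with over 40 N, if the wrist force passes 120 N, or if a joint passes its speed limit or range.

## Working session

There is one attempt and no reset: what is moved stays moved. The work goes in short steps, Python scripts to look and compute and a tool call to move; the robot and the scene stay as the last step left them, time stands still between calls to the robot, and variables do not carry over. Pictures are saved under pics/ and viewed, at most 10 in all, crops included, and the job is handed in when it is done.

Besides the shell and the picture viewer there is one more tool, called after "Emit:" as name(argument=value, ...), one argument or row to a line, values as JSON. servo_tool: Moves the arm, as the interface text tells. Its arguments: {"type":"object","properties":{"targets":{"type":"array","items":{"type":"array","items":{"type":"array","items":{"type":"number","minimum":-1,"maximum":1}}}},"squeeze":{"type":"number"}},"required":["targets"]}

```bash
mkdir -p pics; python3 - <<'E'
from rig import arm, viewer
import cv2,json
for n in("side","top"):
    im=viewer.camera(n); cv2.imwrite(f"pics/{n}0.png",cv2.resize(im[:,:,::-1],(800,600),interpolation=cv2.INTER_CUBIC))
    p=viewer.camera_params(n); print(n,{k:(v.tolist() if hasattr(v,'tolist') else v) for k,v in p.items()})
o=arm.get_obs(); print(o)
E
```

```text
side {'fx': 477.2197868978053, 'fy': 477.2197868978053, 'cx': 255.05199772922253, 'cy': 190.58734332103649, 'extrinsics': [[0.8055177125893991, -0.5925605787553094, -0.0036297671985200007, -0.43339657031358314], [-0.38612889726419497, -0.5202315182559788, -0.7617503804466501, 0.3035863648640527], [0.4494949270039422, 0.6150049820271801, -0.6478604654394868, 0.8766307206580372], [0.0, 0.0, 0.0, 1.0]]}
top {'fx': 440.0356179659938, 'fy': 440.0356179659938, 'cx': 260.74122445994425, 'cy': 189.43721008514913, 'extrinsics': [[-0.008334353206022988, -0.9999372189287544, 0.007489776876889992, 0.02519385756602697], [-0.9965767699812507, 0.00768979143844509, -0.08231408531576248, 0.5510380828780196], [0.08225132272720397, -0.008150172308703567, -0.9965782932619812, 1.0965551437363512], [0.0, 0.0, 0.0, 1.0]]}
{'clock': 0.1, 'joints': array([ 1.10147989e+00,  3.07476895e-01,  1.50752343e+00, -2.71189434e-05,
        1.32845737e+00, -7.34879525e-02]), 'joint_vel': array([ 0.00181436, -0.00011451, -0.0030167 ,  0.00191854, -0.000364  ,
        0.00166765]), 'tau': array([ 5.68538489e-04, -4.58529425e+01, -2.52608246e+01,  1.48534145e-04,
        5.70129720e-03,  3.39493238e-05]), 'ee_pos': array([0.22144045, 0.52995877, 0.23049268]), 'tcp_rot': array([-2.37313235e-04,  1.96621429e-01,  9.80479038e-01, -9.01911771e-04]), 'force': array([-0.10737232,  0.78223303, -0.48902312]), 'ft_torque': array([ 0.03054739, -0.00387762,  0.0405586 ]), 'grasp_force': 0.0, 'opening': 1.0007355274299956}
```

View pics/side0.png

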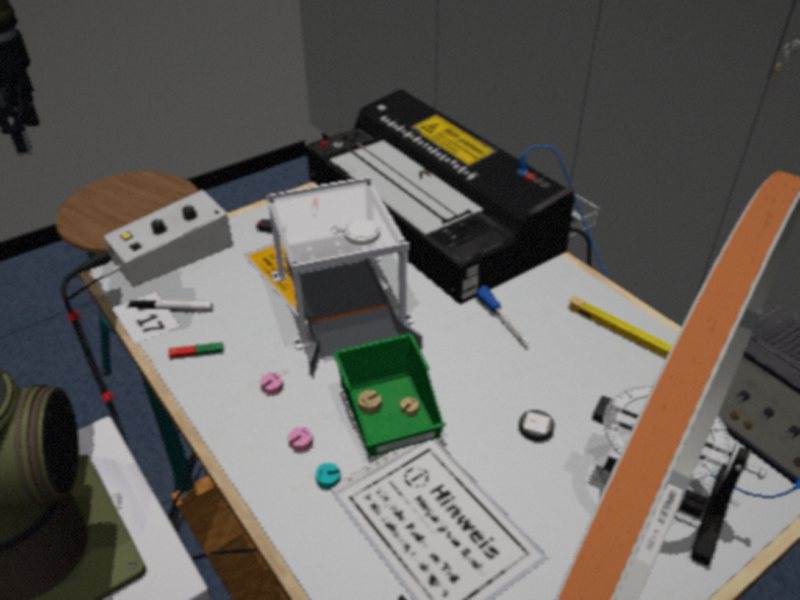

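View pics/top0.png

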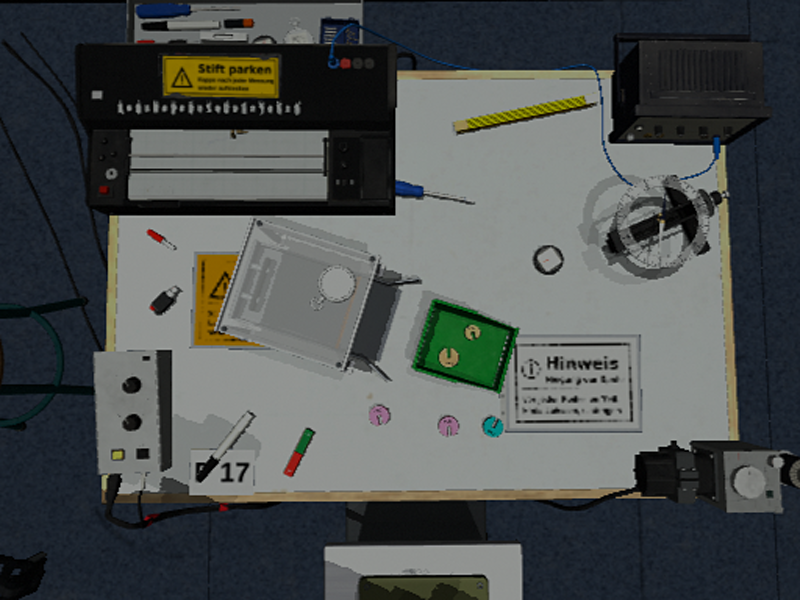

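The side view shows the bin around (390,395), with the weights at (370,401) and (410,406). The stand is around (340,260) and the orange lip at (345,312). In the top view the bin is at (465,345) and the stand at (300,295).

Possible mix-ups with the large weight, in top-view pixels: brass in the bin (448,357) and (472,332), pink disks (379,414) and (448,426), turquoise disk (492,426). The brass pair inside the green bin are the right ones. Next I'll take close crops.

```bash
python3 - <<'E'
from rig import viewer
import cv2
b=viewer.camera("side")[:,:,::-1]; cv2.imwrite("pics/s1.png",cv2.resize(b[110:300,160:300],None,fx=3.1,fy=3.1,interpolation=cv2.INTER_CUBIC) if 0 else cv2.resize(b[110:295,160:300],(560,600*185*0//1+740*0+600) if 0 else None,fx=3.2,fy=3.2,interpolation=cv2.INTER_CUBIC))
b=viewer.camera("top")[:,:,::-1]; cv2.imwrite("pics/t1.png",cv2.resize(b[130:262,135:335],None,fx=4,fy=4,interpolation=cv2.INTER_CUBIC))
E
```

```text
(no output)
```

View pics/s1.png

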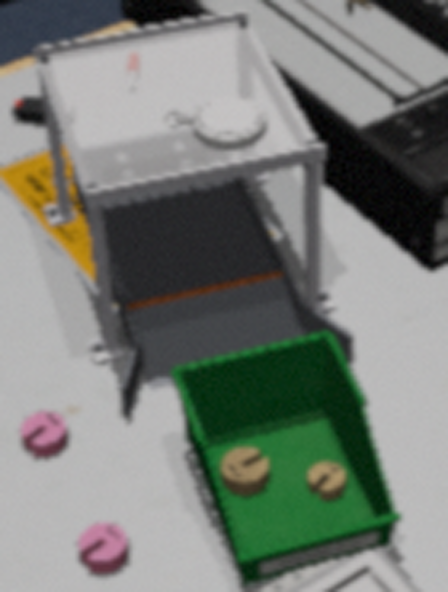

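View pics/t1.png

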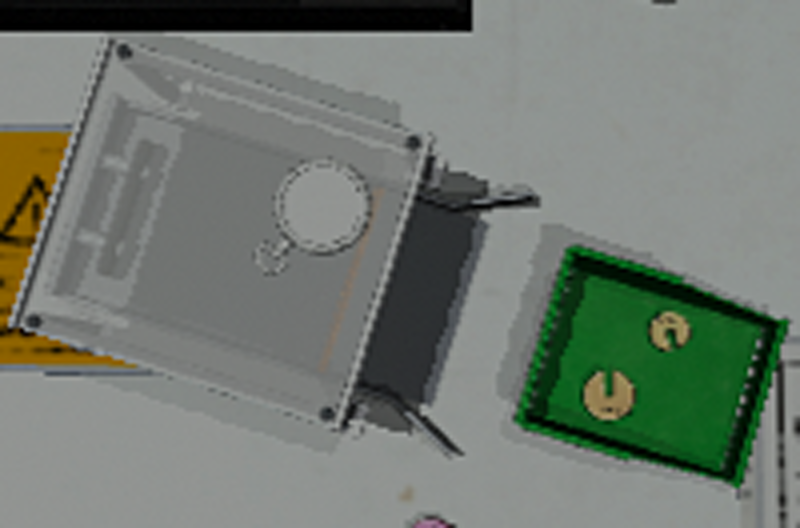

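The top crop shows the bin rim corners at (570,248), (518,425), (740,485) and (787,322), the shelf screws at (124,50), (413,143), (329,414) and (34,320), and the lip running from (382,190) to (323,370). The side crop shows the lip from (128,305) to (282,273) and the shelf's near corners at (95,190) and (320,152). Both brass weights are in the green bin, so the choice is confirmed.

```bash
cat > h.py <<'E'
import numpy as np
from rig import arm, viewer
P={n:viewer.camera_params(n) for n in("side","top")}
def proj(n,X):
    p=P[n];E=np.array(p["extrinsics"]);X=np.atleast_2d(X)
    c=X@E[:3,:3].T+E[:3,3]; return np.c_[p["fx"]*c[:,0]/c[:,2]+p["cx"],p["fy"]*c[:,1]/c[:,2]+p["cy"]]
def onplane(n,uv,z):
    p=P[n];E=np.array(p["extrinsics"]);R,t=E[:3,:3],E[:3,3];C=-R.T@t
    d=R.T@np.array([(uv[0]-p["cx"])/p["fx"],(uv[1]-p["cy"])/p["fy"],1]);return C+d*(z-C[2])/d[2]
def tf(pose,X):
    x,y,a=pose[:3];X=np.atleast_2d(np.array(X,float));c,s=np.cos(a),np.sin(a)
    return np.c_[x+c*X[:,0]-s*X[:,1],y+s*X[:,0]+c*X[:,1],X[:,2]]
def T(u): return np.array(u)/4.+[135,130]
def S(u): return np.array(u)/3.2+[160,110]
E
python3 - <<'E'
from h import *
from scipy.optimize import least_squares as ls
tp=T([(124,50),(413,143),(329,414),(34,320)])
sp=S([(95,190),(320,152)])
def f(q):
    a=proj("top",tf(q,[(.24,-.08,q[3]),(.068,-.08,q[3]),(.068,.08,q[3]),(.24,.08,q[3])]))-tp
    b=proj("side",tf(q,[(q[4],.086,.159),(q[4],-.086,.159)]))-sp
    return np.r_[a.ravel(),b.ravel()]
r=ls(f,[.5,.2,1.3,.15,.057]);print("stand",r.x.round(4),r.fun.round(1));st=r.x
def inst(w):
    c,s=np.cos(st[2]),np.sin(st[2]);d=w[:2]-st[:2];return (1000*np.array([c*d[0]+s*d[1],-s*d[0]+c*d[1]])).round(1)
for n,F,l in(("top",T,[(382,190),(323,370)]),("side",S,[(128,305),(282,273)])):
    for u in l: w=onplane(n,F(u),.019);print("lip",n,w.round(4),inst(w))
tb=T([(570,248),(518,425),(740,485),(787,322)]);sb=S([(178,372),(330,335),(395,518)])
def g(q):
    xb,yb,yf=q[3:6]
    B=tf(q,[(xb,-yb,.07),(xb,yb,.07),(-.072,yf,q[6]),(-.072,-yf,q[6])])
    return np.r_[(proj("top",B)-tb).ravel(),(proj("side",B[[1,0,3]])-sb).ravel()]
r=ls(g,[.5,-.1,1.3,.07,.058,.055,.033]);b=r.x;print("bin",b.round(4),r.fun.round(1))
print("bin in stand",inst(b),"dyaw deg",np.degrees(b[2]-st[2]))
for k,p in(("low",(-.064,0,0)),("high",(.064,0,0)),("lowtop",(-.072,0,.033))): w=tf(b,[p])[0];print(k,w.round(4),inst(w))
for k,u in(("foot",(485,225)),("foot",(435,400))): print(k,inst(onplane("top",T(u),0)))
print("dir",np.cos(st[2]),np.sin(st[2]),np.degrees(st[2]))
for k,u in (("compass",(548,260)),("hinweis",(515,335))): print(k,onplane("top",np.array(u)*.64,0))
E
```

```text
stand [0.5001 0.0311 1.2628 0.1501 0.0545] [ 0.1  0.1  0.3 -0.9 -0.2 -0.8  0.3 -0.1 -3.   1.8  1.4 -1.6]
lip top [0.5827 0.0978 0.019 ] [ 88.6 -58.5]
lip top [0.4683 0.1354 0.019 ] [89.8 61.9]
lip side [0.4723 0.1364 0.019 ] [91.9 58.5]
lip side [0.5879 0.0968 0.019 ] [ 89.2 -63.8]
bin [ 0.4675 -0.0724  1.2611  0.0701  0.0552  0.0526  0.0354] [ 1.2 -0.3  0.8 -1.1 -0.1 -0.3  0.1  0.  -1.5 -0.6 -0.9 -0.3  0.2 -0. ]
bin in stand [-108.5   -0.4] dyaw deg -0.09854764628075895
low [ 0.448  -0.1334  0.    ] [-172.5   -0.2]
high [ 0.4871 -0.0115  0.    ] [-44.5  -0.5]
lowtop [ 0.4456 -0.141   0.033 ] [-180.5   -0.2]
foot [ 19.6 -58.2]
foot [16.9 59.4]
dir 0.30317415990054913 0.952935165039362 72.351649335668
compass [ 0.61161345 -0.21478591  0.        ]
hinweis [ 0.48694704 -0.156936    0.        ]
```

The fit puts the bin already in line with the stand (yaw difference −0.1°, offset −0.4 mm) and the lip at stand x ≈ 90 mm. I'll push with the fingers half open and the closing axis across the push, leaning 45°. First I go round, above the shelf.

Emit:
servo_tool(
  targets=[
    [[0.1, -0.1, 0.3, 0, 0, -0.03, 0.5], [0.2, -0.3, 0.3, 0, 0, -0.04, 0.5], [0.2, -0.3, 0.2, 0, 0, -0.04, 0.5], [0.2, -0.3, 0.2, 0, 0, -0.05, 0.5], [0.2, -0.3, 0, 0, 0, -0.05, 0.5], [0.2, -0.3, 0, 0, 0, -0.05, 0.5], [0.2, -0.35, 0, 0, 0, -0.05, 0.5], [0.2, -0.35, 0, 0, 0, -0.05, 0.5]],
  ],
)

```text
clock: 0.87
ee_pos: [0.3699, 0.3024, 0.3281]
tcp_rot: [0.0, 0.546, 0.838, 0.0]
force: [0.3, 0.0, -0.1]
opening: 0.5
grasp_force: 0.0
```

Emit:
servo_tool(
  targets=[
    [[0.1, -0.38, 0, 0, 0, -0.05, 0.5], [0.1, -0.38, 0, 0, 0, -0.05, 0.5], [0.1, -0.38, 0, 0, 0, -0.05, 0.5], [0.1, -0.38, 0, 0, 0, -0.05, 0.5], [0, -0.38, 0, 0, 0, -0.05, 0.5], [0, -0.38, 0, 0, 0, -0.05, 0.5], [0, -0.38, 0, 0, 0, -0.05, 0.5], [0, 0, 0, 0, 0, 0, 0.5]],
  ],
)

```text
clock: 1.53
ee_pos: [0.4092, 0.0317, 0.3279]
tcp_rot: [0.002, 0.812, 0.584, -0.001]
force: [-0.4, 0.7, 0.4]
opening: 0.502
grasp_force: 0.0
```

Emit:
servo_tool(
  targets=[
    [[0.02, -0.28, 0, 0.045, -0.014, 0.004, 0.5], [0.02, -0.28, 0, 0.045, -0.014, 0.004, 0.5], [0.02, -0.28, 0, 0.045, -0.014, 0, 0.5], [0.02, -0.28, 0, 0.045, -0.014, 0, 0.5], [0.02, -0.28, 0, 0.045, -0.014, 0, 0.5], [0.02, -0.28, 0, 0.045, -0.014, 0, 0.5], [0.02, -0.28, 0, 0.045, -0.014, 0, 0.5], [0.02, -0.28, 0, 0.042, -0.014, 0, 0.5]],
  ],
)

```text
clock: 2.2
ee_pos: [0.4252, -0.1854, 0.3282]
tcp_rot: [-0.223, 0.743, 0.551, 0.307]
force: [0.1, 0.1, 1.1]
opening: 0.502
grasp_force: 0.0
```

```bash
cat >> h.py <<'E'
ST=np.array([.5001,.0311]);A=1.2628;D=np.array([np.cos(A),np.sin(A)]);N=np.array([-D[1],D[0]])
def stand(p): d=np.asarray(p)[:2]-ST; return np.array([d@D,d@N])*1000
def rep():
    from scipy.spatial.transform import Rotation as R
    o=arm.get_obs();p=o["ee_pos"];q=o["tcp_rot"];M=R.from_quat([q[1],q[2],q[3],q[0]])
    G=np.c_[np.r_[np.cos(np.pi/4)*D,np.sin(np.pi/4)],np.r_[-N,0],np.r_[np.sin(np.pi/4)*D,-np.cos(np.pi/4)]]
    e=(R.from_matrix(G)*M.inv()).as_rotvec()
    print("t",round(o["clock"],2),"stand xy mm",stand(p).round(1),"z",round(p[2]*1000,1),"rot err share",(e/np.radians(120)).round(3),"F along",round(float(o["force"][:2]@D),1),"Fz",round(float(o["force"][2]),1),"j",o["joints"].round(2))
E
python3 -c "from h import *;rep()"
```

```text
t 2.2 stand xy mm [-229.     5.7] z 328.2 rot err share [ 0.004  0.002 -0.005] F along 0.1 Fz 1.1 j [-0.97  0.29  1.56  0.6   1.8  -0.69]
```

Emit:
servo_tool(
  targets=[
    [[0, -0.11, -0.1, 0.004, 0.002, -0.005, 0.5], [0.02, 0, -0.36, 0, 0, 0, 0.5], [0, 0, -0.38, 0, 0, 0, 0.5], [0, 0, -0.38, 0, 0, 0, 0.5], [0, 0, -0.38, 0, 0, 0, 0.5], [0, 0, -0.38, 0, 0, 0, 0.5], [0, 0, -0.38, 0, 0, 0, 0.5], [0, 0, -0.38, 0, 0, 0, 0.5]],
  ],
)

```text
clock: 2.87
ee_pos: [0.4274, -0.1938, 0.052]
tcp_rot: [-0.226, 0.746, 0.547, 0.305]
force: [0.5, -0.0, -0.1]
opening: 0.504
grasp_force: 0.0
```

Emit:
servo_tool(
  targets=[
    [[0, 0, -0.16, 0, 0, 0, 0.5], [0, 0, 0, 0, 0, 0, 0.5], [0, 0, 0, 0, 0, 0, 0.5]],
  ],
)

```text
clock: 3.12
ee_pos: [0.4272, -0.1934, 0.0374]
tcp_rot: [-0.227, 0.746, 0.546, 0.306]
force: [0.4, -0.4, 0.3]
opening: 0.5
grasp_force: 0.0
```

```bash
python3 - <<'E'
from h import *;rep()
import cv2
b=viewer.camera("side")[:,:,::-1]; cv2.imwrite("pics/s2.png",cv2.resize(b[190:330,190:350],None,fx=4,fy=4,interpolation=cv2.INTER_CUBIC))
E
```

```text
t 3.12 stand xy mm [-236.     1.4] z 37.4 rot err share [ 0.001 -0.003 -0.001] F along -0.3 Fz 0.3 j [-0.98  0.67  1.83  0.61  1.26 -1.05]
```

View pics/s2.png

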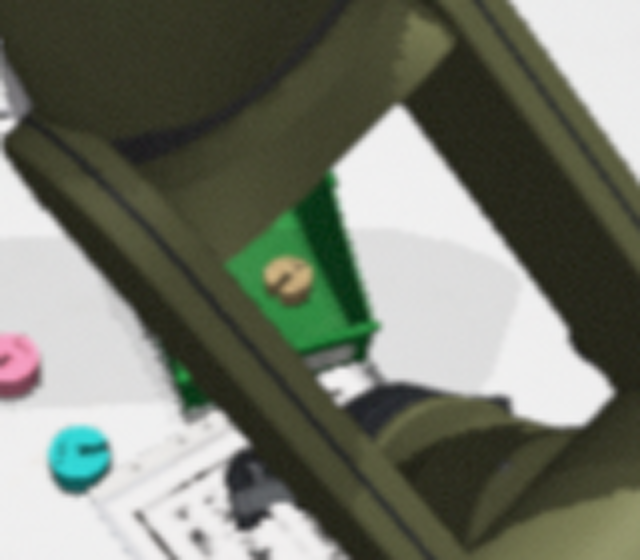

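The bin's low wall is at (330,350) in the crop, with the fingers dark behind it at (250,490) and nothing between. I lower the tool and approach.

Emit:
servo_tool(
  targets=[
    [[0.01, 0, -0.21, 0, 0, 0, 0.5], [0.03, 0.1, 0, 0, 0, 0, 0.5], [0.03, 0.1, 0, 0, 0, 0, 0.5], [0.03, 0.1, 0, 0, 0, 0, 0.5], [0.03, 0.1, 0, 0, 0, 0, 0.5], [0, 0, 0, 0, 0, 0, 0.5], [0, 0, 0, 0, 0, 0, 0.5]],
  ],
)

```text
clock: 3.75
ee_pos: [0.4403, -0.1532, 0.0176]
tcp_rot: [-0.226, 0.746, 0.547, 0.306]
force: [-0.9, 0.7, 0.3]
opening: 0.501
grasp_force: 0.0
```

Emit:
servo_tool(
  targets=[
    [[0.012, 0.038, 0, 0, 0, 0, 0.5], [0.012, 0.038, 0, 0, 0, 0, 0.5], [0.012, 0.038, 0, 0, 0, 0, 0.5], [0.012, 0.038, 0, 0, 0, 0, 0.5]],
  ],
)

```text
clock: 4.08
ee_pos: [0.4452, -0.1396, 0.0166]
tcp_rot: [-0.225, 0.747, 0.546, 0.306]
force: [-0.7, -2.6, 1.2]
opening: 0.501
grasp_force: 1.5
```

```bash
python3 -c "from h import *;rep()"
```

```text
t 4.08 stand xy mm [-179.3    0.5] z 16.6 rot err share [ 0.002 -0.002 -0.001] F along -2.7 Fz 1.2 j [-0.89  0.68  1.91  0.69  1.16 -1.07]
```

Emit:
servo_tool(
  targets=[
    [[0.018, 0.057, 0, 0, 0, 0, 0.5], [0.024, 0.076, 0, 0, 0, 0, 0.5], [0.024, 0.076, 0, 0, 0, 0, 0.5], [0.024, 0.076, 0, 0, 0, 0, 0.5], [0.024, 0.076, 0, 0, 0, 0, 0.5], [0.024, 0.076, 0, 0, 0, 0, 0.5], [0.024, 0.076, 0, 0, 0, 0, 0.5], [0.018, 0.057, 0, 0, 0, 0, 0.5]],
  ],
)

```text
clock: 4.75
ee_pos: [0.463, -0.081, 0.0167]
tcp_rot: [-0.226, 0.746, 0.546, 0.306]
force: [-0.6, -2.8, -1.7]
opening: 0.501
grasp_force: 1.4
```

```bash
python3 - <<'E'
from h import *;rep()
import cv2
a=viewer.camera("side")[:,:,::-1][100:300,140:340];b=viewer.camera("top")[:,:,::-1][110:310,135:335]
cv2.imwrite("pics/c3.png",cv2.resize(np.hstack([a,b]),None,fx=2,fy=2,interpolation=cv2.INTER_CUBIC))
E
```

```text
t 4.75 stand xy mm [-118.1    1.3] z 16.7 rot err share [ 0.002 -0.002 -0.001] F along -2.8 Fz -1.7 j [-0.79  0.67  1.97  0.78  1.09 -1.07]
```

View pics/c3.png

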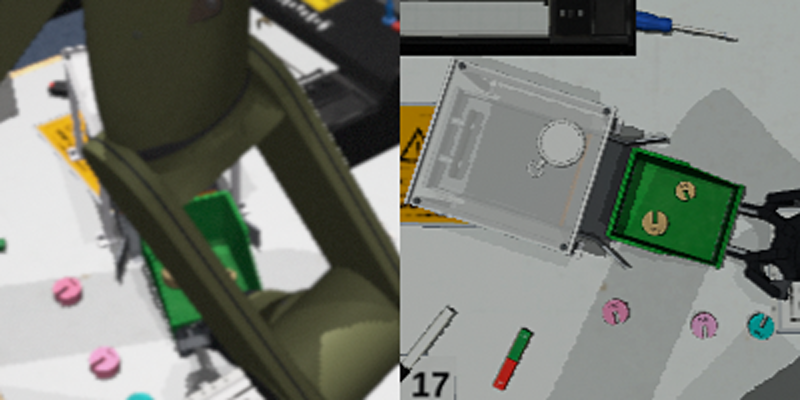

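The top half shows the bin entering the mouth, corners about (627,148), (608,237), (717,268) and (745,186). Both weights are inside and the fingers are on the low wall. I'll check its pose numerically.

```bash
cat >> h.py <<'E'
import cv2
def bintop(name=None):
    """green-mask centroid/outline fit of the bin from the top view: stand x,y of low edge, yaw deg (flat bin on z=0)"""
    im=viewer.camera("top");i=im.astype(int)
    m=((i[...,1]>1.5*i[...,0])&(i[...,1]>1.5*i[...,2])&(i[...,1]>25)).astype(np.uint8)
    n,l,s,_=cv2.connectedComponentsWithStats(m);k=1+s[1:,4].argmax()
    c,_=cv2.findContours((l==k).astype(np.uint8),cv2.RETR_EXTERNAL,cv2.CHAIN_APPROX_NONE)
    h=cv2.convexHull(max(c,key=len));q=cv2.approxPolyN(h,4,ensure_convex=True)[0] if hasattr(cv2,"approxPolyN") else cv2.boxPoints(cv2.minAreaRect(h))
    return im,q.reshape(-1,2)
E
python3 - <<'E'
from h import *
im,q=bintop();print(q)
# back corners z=.07, front z=.035
w=[onplane("top",p,.07) for p in q];s=np.array([stand(x) for x in w]);o=s[:,0].argsort()
s2=np.array([stand(onplane("top",p,.035)) for p in q[o[:2]]]);B=s[o[2:]];print("front",s2.round(1),"back",B.round(1))
f,b=s2.mean(0),B.mean(0);print("mid",f,b,"yaw",np.degrees(np.arctan2(b[1]-f[1],b[0]-f[0])))
E
```

```text
[[307 203]
 [294 243]
 [236 230]
 [252 180]]
front [[-115.6  -52.6]
 [-113.2   52.6]] back [[ 32.  -63.8]
 [ 32.9  63.6]]
mid [-1.1442148e+02  1.5813880e-02] [32.46864152 -0.07102185] yaw -0.03387103270106971
```

Emit:
servo_tool(
  targets=[
    [[0.018, 0.057, 0, 0, 0, 0, 0.5], [0.024, 0.076, 0, 0, 0, 0, 0.5], [0.024, 0.076, 0, 0, 0, 0, 0.5], [0.024, 0.076, 0, 0, 0, 0, 0.5], [0.024, 0.076, 0, 0, 0, 0, 0.5], [0.024, 0.076, 0, 0, 0, 0, 0.5], [0.024, 0.076, 0, 0, 0, 0, 0.5], [0.018, 0.057, 0, 0, 0, 0, 0.5]],
  ],
)

```text
clock: 5.57
ee_pos: [0.481, -0.0239, 0.0167]
tcp_rot: [-0.226, 0.746, 0.546, 0.306]
force: [-1.3, -2.3, -1.9]
opening: 0.5
grasp_force: 1.4
```

```bash
cat >> h.py <<'E'
def look():
    rep();im,q=bintop()
    for z in(.035,.055): print("front if z",z,np.array(sorted([stand(onplane("top",p,z)).round(1).tolist() for p in q])[:2]).tolist())
    print("back z.085",sorted([stand(onplane("top",p,.085)).round(1).tolist() for p in q])[2:],"px",q.tolist())
E
python3 -c "from h import *;look()"
```

```text
t 5.57 stand xy mm [-58.2   1.6] z 16.7 rot err share [ 0.001 -0.002 -0.001] F along -2.6 Fz -1.9 j [-0.68  0.66  2.02  0.87  1.02 -1.06]
front if z 0.035 [[-58.0, 59.3], [-57.7, -53.1]]
front if z 0.055 [[-57.2, 58.9], [-56.9, -51.4]]
back z.085 [[62.2, 47.6], [62.9, -42.4]] px [[285, 196], [272, 239], [226, 220], [237, 184]]
```

Emit:
servo_tool(
  targets=[
    [[0.018, 0.06, 0, 0, 0, 0, 0.5], [0.02, 0.06, 0, 0, 0, 0, 0.5], [0.02, 0.06, 0, 0, 0, 0, 0.5], [0.02, 0.06, 0, 0, 0, 0, 0.5], [0.02, 0.06, 0, 0, 0, 0, 0.5], [0.02, 0.06, 0, 0, 0, 0, 0.5], [0.02, 0.06, 0, 0, 0, 0, 0.5], [0.02, 0.06, 0, 0, 0, 0, 0.5]],
  ],
)

```text
clock: 6.28
ee_pos: [0.497, 0.0234, 0.0168]
tcp_rot: [-0.226, 0.746, 0.546, 0.306]
force: [-1.3, -3.0, -1.7]
opening: 0.499
grasp_force: 1.5
```

```bash
python3 -c "from h import *;look()"
```

```text
t 6.28 stand xy mm [-8.3  0.6] z 16.8 rot err share [ 0.002 -0.002 -0.001] F along -3.2 Fz -1.7 j [-0.58  0.66  2.04  0.95  0.98 -1.05]
front if z 0.035 [[-10.0, -54.1], [-8.5, 51.2]]
front if z 0.055 [[-10.1, -52.5], [-8.6, 51.0]]
back z.085 [[62.3, 55.2], [62.9, -42.4]] px [[267, 190], [254, 230], [225, 223], [237, 184]]
```

Emit:
servo_tool(
  targets=[
    [[0.012, 0.038, 0, 0, 0, 0, 0.5], [0.012, 0.038, 0.005, 0, 0, 0, 0.5], [0.012, 0.038, 0.01, 0, 0, 0, 0.5], [0.012, 0.038, 0.01, 0, 0, 0, 0.5], [0.012, 0.038, 0.01, 0, 0, 0, 0.5], [0.012, 0.038, 0.01, 0, 0, 0, 0.5]],
  ],
)

```text
clock: 6.83
ee_pos: [0.5042, 0.046, 0.0215]
tcp_rot: [-0.226, 0.746, 0.546, 0.306]
force: [-0.6, -3.5, 2.2]
opening: 0.5
grasp_force: 1.4
```

```bash
python3 - <<'E'
from h import *;look()
a=viewer.camera("side")[:,:,::-1][100:270,150:350];b=viewer.camera("top")[:,:,::-1][130:300,135:335]
cv2.imwrite("pics/c4.png",cv2.resize(np.hstack([a,b]),None,fx=2,fy=2,interpolation=cv2.INTER_CUBIC))
E
```

```text
t 6.83 stand xy mm [15.4  0.6] z 21.5 rot err share [ 0.002 -0.002 -0.001] F along -3.5 Fz 2.2 j [-0.53  0.65  2.05  0.99  0.96 -1.03]
front if z 0.035 [[13.7, 55.4], [13.8, -54.7]]
front if z 0.055 [[13.2, 55.1], [13.3, -53.0]]
back z.085 [[62.9, -42.4], [63.0, 52.9]] px [[258, 187], [245, 229], [225, 222], [237, 184]]
```

View pics/c4.png

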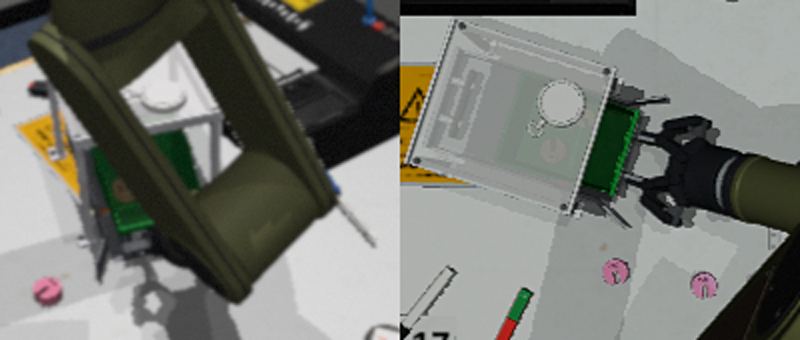

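The bin's front part is under the shelf with both weights visible inside, and the fingers are at (645,150) on the low wall. The upward force has changed sign, so the bin is starting to tip over the lip. I'll rise more.

Emit:
servo_tool(
  targets=[
    [[0, 0, 0.03, 0, 0, 0, 0.5], [0.006, 0.019, 0.02, 0, 0, 0, 0.5], [0.009, 0.029, 0.02, 0, 0, 0, 0.5], [0.009, 0.029, 0.01, 0, 0, 0, 0.5]],
  ],
)

```text
clock: 7.32
ee_pos: [0.5066, 0.0534, 0.0295]
tcp_rot: [-0.226, 0.746, 0.546, 0.306]
force: [-0.6, -1.8, -1.1]
opening: 0.504
grasp_force: 0.8
```

```bash
python3 -c "from h import *;look()"
```

```text
t 7.32 stand xy mm [23.2  0.6] z 29.5 rot err share [ 0.002 -0.002 -0.001] F along -1.9 Fz -1.1 j [-0.52  0.63  2.05  0.99  0.97 -1.01]
front if z 0.035 [[24.0, 56.0], [25.7, -58.9]]
front if z 0.055 [[23.3, 55.7], [25.0, -57.2]]
back z.085 [[62.9, -42.4], [63.0, 52.9]] px [[254, 184], [241, 228], [225, 222], [237, 184]]
```

Emit:
servo_tool(
  targets=[
    [[0.009, 0.029, 0, 0, 0, 0, 0.5], [0.009, 0.029, 0, 0, 0, 0, 0.5], [0, 0, 0, 0, 0, 0, 0.5]],
  ],
)

```text
clock: 7.62
ee_pos: [0.5082, 0.0597, 0.0293]
tcp_rot: [-0.226, 0.746, 0.546, 0.306]
force: [0.2, -0.2, 0.5]
opening: 0.497
grasp_force: 0.1
```

```bash
python3 - <<'E'
from h import *;look()
a=viewer.camera("side")[:,:,::-1][170:250,170:270];b=viewer.camera("top")[:,:,::-1][160:240,215:315]
cv2.imwrite("pics/c5.png",cv2.resize(np.hstack([a,b]),None,fx=4,fy=4,interpolation=cv2.INTER_CUBIC))
E
```

```text
t 7.62 stand xy mm [29.7  1. ] z 29.3 rot err share [ 0.002 -0.002 -0.001] F along -0.1 Fz 0.5 j [-0.51  0.63  2.05  1.    0.96 -1.01]
front if z 0.035 [[31.9, 55.9], [32.0, -62.3]]
front if z 0.055 [[31.1, 55.5], [31.2, -60.5]]
back z.085 [[62.9, -42.4], [62.9, 45.4]] px [[238, 227], [226, 219], [237, 184], [252, 182]]
```

View pics/c5.png

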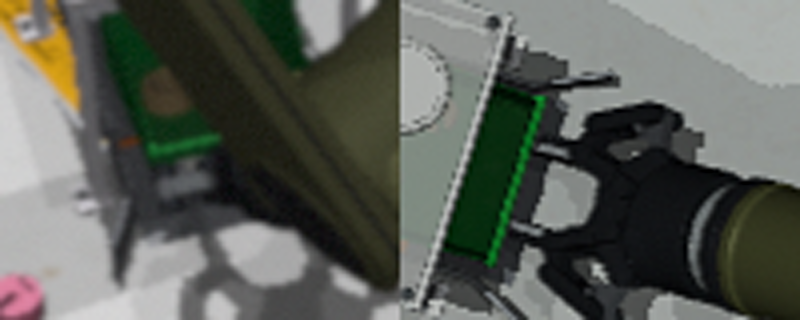

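```bash
cat >> h.py <<'E'
def tri(us,ut):
    Ms=[np.array([[P[n]["fx"],0,P[n]["cx"]],[0,P[n]["fy"],P[n]["cy"]],[0,0,1]])@np.array(P[n]["extrinsics"])[:3] for n in("side","top")]
    X=cv2.triangulatePoints(*Ms,np.array(us,float),np.array(ut,float)).ravel();return X[:3]/X[3]
E
python3 - <<'E'
from h import *
for us in [(207,209.5),(207.5,208.7),(208,210)]:
    w=tri(us,(237.5,226.3));print(stand(w).round(1),w[2].round(4))
# expected rim-left corner pixel for tipped / untipped hypotheses
for zr in(.035,.045,.055): print(zr,proj("side",np.r_[ST+.0315*D+.054*N,zr]),proj("top",np.r_[ST+.0315*D+.054*N,zr]))
E
```

```text
[32.7 53.8] 0.0554
[32.4 53.1] 0.0578
[32.5 52.7] 0.0535
0.035 [[207.50111945 216.30743361]] [[238.37533666 226.33524619]]
0.045 [[207.20560654 213.15727879]] [[238.20088578 226.34030378]]
0.055 [[206.90659555 209.96983463]] [[238.0232118  226.34545482]]
```

The side rim corner triangulates to z = 55 mm, so the bin has tipped over the lip and its trailing edge rides about 23 mm up at x ≈ 37 mm. I push on level.

Emit:
servo_tool(
  targets=[
    [[0.012, 0.038, 0, 0, 0, 0, 0.5], [0.015, 0.048, 0, 0, 0, 0, 0.5], [0.015, 0.048, 0, 0, 0, 0, 0.5], [0.015, 0.048, 0, 0, 0, 0, 0.5], [0.015, 0.048, 0, 0, 0, 0, 0.5], [0.015, 0.048, 0, 0, 0, 0, 0.5], [0.012, 0.038, 0, 0, 0, 0, 0.5], [0, 0, 0, 0, 0, 0, 0.5]],
  ],
)

```text
clock: 8.43
ee_pos: [0.518, 0.092, 0.0296]
tcp_rot: [-0.227, 0.746, 0.546, 0.306]
force: [-0.7, 0.7, -0.5]
opening: 0.503
grasp_force: 0.0
```

```bash
python3 -c "from h import *;rep()"
```

```text
t 8.43 stand xy mm [63.5  1.5] z 29.6 rot err share [ 0.001 -0.002 -0.001] F along 0.4 Fz -0.5 j [-0.43  0.63  2.06  1.05  0.93 -0.99]
```

Emit:
servo_tool(
  targets=[
    [[0.009, 0.029, 0, 0, 0, 0, 0.5], [0.009, 0.029, 0, 0, 0, 0, 0.5], [0.009, 0.029, 0, 0, 0, 0, 0.5]],
  ],
)

```text
clock: 8.68
ee_pos: [0.5209, 0.0995, 0.0292]
tcp_rot: [-0.226, 0.746, 0.546, 0.306]
force: [-0.6, -0.7, -1.0]
opening: 0.499
grasp_force: 0.8
```

```bash
python3 - <<'E'
from h import *;rep()
a=viewer.camera("side")[:,:,::-1][150:230,170:270];b=viewer.camera("top")[:,:,::-1][150:230,185:285]
cv2.imwrite("pics/c6.png",cv2.resize(np.hstack([a,b]),None,fx=4,fy=4,interpolation=cv2.INTER_CUBIC))
E
```

```text
t 8.68 stand xy mm [71.4  0.9] z 29.2 rot err share [ 0.002 -0.002 -0.001] F along -0.9 Fz -1.0 j [-0.42  0.63  2.06  1.07  0.92 -0.99]
```

View pics/c6.png

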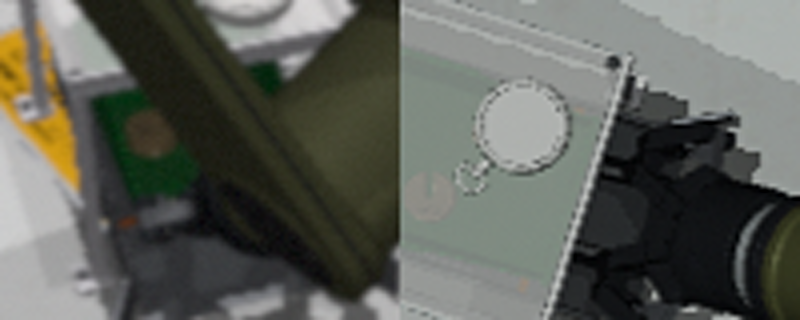

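The bin follows: its rim's left corner is at (128,195) in the side crop, just behind the orange lip end at (128,222), with a weight still visible. I'll track that corner numerically at each small step.

```bash
cat >> h.py <<'E'
def corner():
    rep();i=viewer.camera("side").astype(int)[150:230,170:225]
    m=(i[...,1]>1.35*i[...,0])&(i[...,1]>1.35*i[...,2])&(i[...,1]>25)
    v,u=np.nonzero(m);u=u+170;v=v+150
    print("bottom row per column",{c:int(v[u==c].max()) for c in range(198,222,2) if (u==c).any()})
    for z in(.045,.052): 
        for y in (.053,): print(z,"rim-left px if rim x=",{x:proj("side",np.r_[ST+x/1000*D+y*N,z])[0].round(1).tolist() for x in(70,78,84,90)})
E
python3 -c "from h import *;corner()"
```

```text
t 8.78 stand xy mm [71.9  1.1] z 29.5 rot err share [ 0.001 -0.002 -0.001] F along -0.2 Fz 0.1 j [-0.42  0.63  2.06  1.07  0.92 -0.99]
bottom row per column {198: 188, 200: 193, 202: 198, 204: 198, 206: 198, 208: 198, 210: 197, 212: 198, 214: 198, 216: 196, 218: 194}
0.045 rim-left px if rim x= {70: [203.6, 202.5], 78: [202.8, 200.4], 84: [202.2, 198.8], 90: [201.6, 197.3]}
0.052 rim-left px if rim x= {70: [203.4, 200.3], 78: [202.5, 198.2], 84: [201.9, 196.6], 90: [201.3, 195.1]}
```

Emit:
servo_tool(
  targets=[
    [[0.006, 0.019, 0, 0, 0, 0, 0.5], [0.006, 0.019, 0, 0, 0, 0, 0.5], [0.006, 0.019, 0, 0, 0, 0, 0.5], [0.006, 0.019, 0, 0, 0, 0, 0.5]],
  ],
)

```text
clock: 9.17
ee_pos: [0.5233, 0.107, 0.0291]
tcp_rot: [-0.226, 0.746, 0.546, 0.306]
force: [0.2, -2.0, -0.7]
opening: 0.496
grasp_force: 0.8
```

```bash
python3 -c "from h import *;corner()"
```

```text
t 9.17 stand xy mm [79.3  0.9] z 29.1 rot err share [ 0.002 -0.002 -0.001] F along -1.9 Fz -0.7 j [-0.4   0.63  2.06  1.08  0.92 -0.98]
bottom row per column {198: 187, 200: 192, 202: 197, 204: 196, 206: 196, 208: 195, 210: 196, 212: 196, 214: 195, 216: 193, 218: 192}
0.045 rim-left px if rim x= {70: [203.6, 202.5], 78: [202.8, 200.4], 84: [202.2, 198.8], 90: [201.6, 197.3]}
0.052 rim-left px if rim x= {70: [203.4, 200.3], 78: [202.5, 198.2], 84: [201.9, 196.6], 90: [201.3, 195.1]}
```

Emit:
servo_tool(
  targets=[
    [[0.006, 0.019, 0, 0, 0, 0, 0.5], [0.006, 0.019, 0, 0, 0, 0, 0.5]],
  ],
)

```text
clock: 9.38
ee_pos: [0.5245, 0.1109, 0.0292]
tcp_rot: [-0.226, 0.746, 0.546, 0.306]
force: [-0.3, -1.6, -1.3]
opening: 0.499
grasp_force: 0.8
```

```bash
python3 -c "from h import *;corner()"|head -2
```

```text
t 9.38 stand xy mm [83.4  0.9] z 29.2 rot err share [ 0.002 -0.002 -0.001] F along -1.6 Fz -1.3 j [-0.39  0.63  2.06  1.09  0.91 -0.98]
bottom row per column {198: 188, 200: 193, 202: 195, 204: 194, 206: 194, 208: 194, 210: 195, 212: 195, 214: 193, 216: 191, 218: 189}
```

Emit:
servo_tool(
  targets=[
    [[0.006, 0.019, 0, 0, 0, 0, 0.5]],
  ],
)

```text
clock: 9.52
ee_pos: [0.5251, 0.1128, 0.0292]
tcp_rot: [-0.226, 0.746, 0.546, 0.306]
force: [-1.1, -2.3, 0.2]
opening: 0.501
grasp_force: 1.3
```

```bash
python3 -c "from h import *;corner()"|head -2
```

```text
t 9.52 stand xy mm [85.4  1. ] z 29.2 rot err share [ 0.002 -0.002 -0.001] F along -2.5 Fz 0.2 j [-0.39  0.63  2.06  1.09  0.91 -0.98]
bottom row per column {198: 187, 200: 192, 202: 195, 204: 194, 206: 194, 208: 193, 210: 195, 212: 195, 214: 193, 216: 191, 218: 188}
```

Emit:
servo_tool(
  targets=[
    [[0.004, 0.014, 0, 0, 0, 0, 0.5]],
  ],
)

```text
clock: 9.65
ee_pos: [0.5255, 0.1142, 0.0294]
tcp_rot: [-0.226, 0.746, 0.546, 0.306]
force: [-1.0, -2.7, 0.8]
opening: 0.5
grasp_force: 1.3
```

```bash
python3 -c "from h import *;corner()"|head -2
```

```text
t 9.65 stand xy mm [86.9  1. ] z 29.4 rot err share [ 0.002 -0.002 -0.001] F along -2.8 Fz 0.8 j [-0.38  0.63  2.06  1.09  0.91 -0.98]
bottom row per column {198: 187, 200: 193, 202: 194, 204: 193, 206: 193, 208: 193, 210: 194, 212: 194, 214: 192, 216: 190}
```

Emit:
servo_tool(
  targets=[
    [[0.004, 0.014, 0, 0, 0, 0, 0.5]],
  ],
)

```text
clock: 9.78
ee_pos: [0.5259, 0.1156, 0.0294]
tcp_rot: [-0.226, 0.746, 0.546, 0.306]
force: [-1.1, -2.6, 0.2]
opening: 0.498
grasp_force: 1.1
```

```bash
python3 -c "from h import *;corner()"|head -2
```

```text
t 9.78 stand xy mm [88.3  1. ] z 29.4 rot err share [ 0.002 -0.002 -0.001] F along -2.8 Fz 0.2 j [-0.38  0.63  2.06  1.1   0.91 -0.98]
bottom row per column {198: 188, 200: 193, 202: 193, 204: 193, 206: 193, 208: 193, 210: 194, 212: 193, 214: 191, 216: 190}
```

```bash
python3 - <<'E'
from h import *;rep()
a=viewer.camera("side")[:,:,::-1][165:225,192:242];b=viewer.camera("top")[:,:,::-1][170:230,200:250]
f=lambda x:cv2.resize(cv2.normalize(x,None,0,255,cv2.NORM_MINMAX),None,fx=8,fy=8,interpolation=cv2.INTER_CUBIC)
g=(255*(a/255.)**.5).astype(np.uint8)
cv2.imwrite("pics/c7.png",np.hstack([f(g),f(b)]))
E
```

```text
t 9.83 stand xy mm [88.6  1.1] z 29.4 rot err share [ 0.002 -0.002 -0.001] F along -0.5 Fz -0.3 j [-0.38  0.63  2.06  1.1   0.91 -0.98]
```

View pics/c7.png

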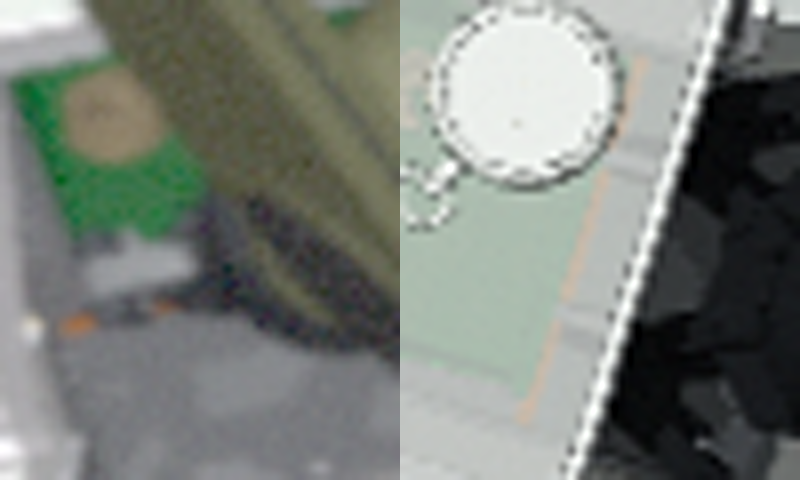

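The top half shows the low wall's rim line right up against the orange lip, at (515,390) to (600,175). The side half shows the rim's left corner at (72,235) and the lip end at (78,325). I'll use the lip as a local reference to tell whether the edge has dropped.

```bash
python3 - <<'E'
from h import *
pj=lambda n,x,y,z:proj(n,np.r_[ST+x/1000*D+y/1000*N,z/1000])[0]
ls=np.array([192+78/8-.44,165+325/8-.44]);lt=np.array([200+(530-400)/8-.44,170+415/8-.44])
print("lip side obs",ls,"pred",pj("side",90,60,19),"top obs",lt,"pred",pj("top",90,62,19))
rs=np.array([192+72/8-.44,165+235/8-.44]);rt=np.array([200+(515-400)/8-.44,170+390/8-.44])
bs=ls-pj("side",90,60,19);w=tri(rs,rt);print("rim tri",stand(w),w[2]*1000)
for x,z,h in((90,45,"dropped"),(90,52,"not")): print(h,"side",pj("side",x,53,z),"obs",rs,"top",pj("top",x,53,z),"obs",rt)
E
```

```text
lip side obs [201.31  205.185] pred [199.56280424 205.94643512] top obs [215.81  221.435] pred [215.66615041 222.51562124]
rim tri [94.23834999 53.31429555] 52.22649776186785
dropped side [201.55527486 197.27088615] obs [200.56  193.935] top [215.77588059 218.9564181 ] obs [213.935 218.31 ]
not side [201.33163733 195.06347903] obs [200.56  193.935] top [215.50751126 218.91244206] obs [213.935 218.31 ]
```

```bash
cat >> h.py <<'E'
def prof(img=None,pr=True):
    xs=np.arange(78,112,2);ys=np.arange(25,50,1.)
    im=(viewer.camera("top") if img is None else img).astype(np.float32)
    g=np.array([[proj("top",np.r_[ST+x/1000*D+y/1000*N,.019])[0] for y in ys] for x in xs]).astype(np.float32)
    if img is not None: g=(g+.5-np.float32([135,130]))*4-.5
    c=cv2.remap(im,g[...,0],g[...,1],cv2.INTER_LINEAR).mean(1)
    print("x  ",xs.tolist());print("R-B",(c[:,0]-c[:,2]).round().astype(int).tolist());print("G-R",(c[:,1]-c[:,0]).round().astype(int).tolist())
E
python3 - <<'E'
from h import *
prof(cv2.imread("pics/t1.png")[:,:,::-1]);prof()
E
```

```text
x   [78, 80, 82, 84, 86, 88, 90, 92, 94, 96, 98, 100, 102, 104, 106, 108, 110]
R-B [-2, -2, -2, -2, -2, 3, 18, 21, 11, 3, -2, -1, -1, -1, -1, -1, -1]
G-R [3, 3, 3, 3, 3, 0, -8, -10, -5, 0, 3, 2, 2, 2, 2, 2, 2]
x   [78, 80, 82, 84, 86, 88, 90, 92, 94, 96, 98, 100, 102, 104, 106, 108, 110]
R-B [-1, -1, -1, -1, -1, 3, 11, 13, 1, -3, -3, -3, -3, -3, -3, -3, -3]
G-R [3, 3, 3, 3, 3, 0, -4, -2, 9, 14, 13, 12, 13, 13, 13, 13, 13]
```

The lip spans about x = 89–95 and the trailing edge is around 95–96, so it is on the verge of dropping. I continue in 1.5 mm steps.

Emit:
servo_tool(
  targets=[
    [[0.005, 0.015, 0, 0, 0, 0, 0.5]],
  ],
)

```text
clock: 10.07
ee_pos: [0.5263, 0.1169, 0.0293]
tcp_rot: [-0.226, 0.746, 0.546, 0.306]
force: [-0.7, -2.2, 0.7]
opening: 0.504
grasp_force: 1.1
```

```bash
python3 -c "from h import *;corner();prof()"|grep -v rim
```

```text
t 10.07 stand xy mm [89.7  1.1] z 29.3 rot err share [ 0.002 -0.002 -0.001] F along -2.3 Fz 0.7 j [-0.38  0.63  2.06  1.1   0.91 -0.98]
bottom row per column {198: 188, 200: 192, 202: 193, 204: 193, 206: 192, 208: 192, 210: 194, 212: 193, 214: 191, 216: 189}
x   [78, 80, 82, 84, 86, 88, 90, 92, 94, 96, 98, 100, 102, 104, 106, 108, 110]
R-B [-1, -1, -1, -2, -2, 2, 11, 15, 6, -2, -3, -3, -3, -3, -3, -3, -3]
G-R [3, 3, 3, 3, 3, 1, -4, -6, 2, 11, 13, 12, 12, 13, 13, 13, 12]
```

Emit:
servo_tool(
  targets=[
    [[0.005, 0.015, 0, 0, 0, 0, 0.5]],
  ],
)

```text
clock: 10.25
ee_pos: [0.5268, 0.1184, 0.0292]
tcp_rot: [-0.226, 0.746, 0.546, 0.306]
force: [0.2, -2.3, -1.2]
opening: 0.503
grasp_force: 0.9
```

```bash
python3 -c "from h import *;corner();prof()"|grep -v rim
```

```text
t 10.25 stand xy mm [91.3  1. ] z 29.2 rot err share [ 0.002 -0.002 -0.001] F along -2.1 Fz -1.2 j [-0.37  0.63  2.06  1.1   0.91 -0.98]
bottom row per column {198: 187, 200: 193, 202: 192, 204: 192, 206: 192, 208: 192, 210: 193, 212: 193, 214: 190, 216: 189}
x   [78, 80, 82, 84, 86, 88, 90, 92, 94, 96, 98, 100, 102, 104, 106, 108, 110]
R-B [-1, -1, -1, -1, -1, 2, 9, 13, 9, 2, -2, -3, -3, -2, -3, -3, -3]
G-R [3, 3, 3, 3, 3, 1, -3, -6, -2, 5, 12, 13, 13, 12, 13, 13, 13]
```

The edge should be past the lip by now, and finger friction may be holding it up. I back off and check.

Emit:
servo_tool(
  targets=[
    [[-0.03, -0.095, 0, 0, 0, 0, 0.5], [-0.03, -0.095, 0, 0, 0, 0, 0.5], [0, 0, 0, 0, 0, 0, 0.5]],
  ],
)

```text
clock: 10.6
ee_pos: [0.5209, 0.0978, 0.0291]
tcp_rot: [-0.225, 0.747, 0.546, 0.306]
force: [0.8, 1.0, 0.0]
opening: 0.504
grasp_force: 0.0
```

```bash
python3 -c "from h import *;corner();prof()"|grep -v rim
```

```text
t 10.6 stand xy mm [69.9  0.4] z 29.1 rot err share [ 0.002 -0.002 -0.   ] F along 1.2 Fz 0.0 j [-0.42  0.63  2.06  1.07  0.92 -0.99]
bottom row per column {198: 188, 200: 193, 202: 198, 204: 199, 206: 198, 208: 194, 210: 194, 212: 193, 214: 193, 216: 192, 218: 192}
x   [78, 80, 82, 84, 86, 88, 90, 92, 94, 96, 98, 100, 102, 104, 106, 108, 110]
R-B [-1, -1, -1, -2, -1, 3, 16, 21, 13, 3, -3, -3, -3, -3, -3, -3, -3]
G-R [3, 3, 3, 3, 3, 0, -7, -10, -5, 4, 13, 13, 13, 13, 13, 13, 13]
```

```bash
python3 - <<'E'
from h import *
a=np.mean([viewer.camera("side") for _ in range(4)],0)
for c in(202,204,206,210,214): print(c,[(r,*a[r,c].round().astype(int).tolist()) for r in range(186,209)])
pj=lambda x,y,z:(proj("side",np.r_[ST+x/1000*D+y/1000*N,z/1000])[0]+[.9,-.76]).round(1)
print("rim drop",pj(92.5,50,45),pj(92.5,40,45),"not",pj(93,50,52),"liptop back",pj(94.5,50,19),"lipfront",pj(89,50,19),"low notdropped",pj(99,50,19),"low dropped",pj(100,50,12))
E
```

```text
202 [(186, 13, 45, 19), (187, 14, 47, 22), (188, 14, 46, 21), (189, 15, 46, 22), (190, 14, 47, 21), (191, 17, 50, 23), (192, 12, 46, 21), (193, 12, 47, 20), (194, 9, 48, 21), (195, 9, 44, 18), (196, 12, 40, 19), (197, 16, 38, 21), (198, 22, 38, 28), (199, 32, 40, 35), (200, 37, 39, 40), (201, 36, 40, 40), (202, 42, 43, 45), (203, 49, 45, 45), (204, 64, 44, 33), (205, 78, 44, 25), (206, 68, 48, 39), (207, 54, 50, 49), (208, 49, 50, 51)]
204 [(186, 14, 46, 20), (187, 14, 45, 20), (188, 12, 45, 20), (189, 15, 46, 22), (190, 15, 46, 20), (191, 17, 46, 21), (192, 13, 46, 21), (193, 11, 49, 22), (194, 11, 46, 20), (195, 12, 46, 21), (196, 10, 45, 18), (197, 8, 44, 18), (198, 16, 42, 22), (199, 22, 35, 28), (200, 28, 32, 33), (201, 31, 32, 34), (202, 41, 42, 45), (203, 53, 52, 53), (204, 60, 52, 49), (205, 62, 50, 46), (206, 52, 48, 48), (207, 44, 43, 46), (208, 42, 44, 46)]
206 [(186, 11, 45, 19), (187, 13, 46, 19), (188, 14, 45, 20), (189, 14, 46, 21), (190, 16, 48, 23), (191, 12, 44, 18), (192, 12, 47, 20), (193, 14, 50, 22), (194, 12, 48, 21), (195, 13, 48, 20), (196, 12, 47, 21), (197,
[... 563 characters left out ...]
86), (204, 86, 88, 92), (205, 74, 76, 79), (206, 49, 50, 52), (207, 32, 33, 35), (208, 28, 27, 30)]
214 [(186, 16, 44, 20), (187, 14, 45, 20), (188, 16, 45, 20), (189, 16, 46, 22), (190, 14, 47, 22), (191, 12, 50, 21), (192, 10, 44, 19), (193, 36, 56, 39), (194, 69, 77, 69), (195, 82, 82, 80), (196, 79, 79, 78), (197, 78, 78, 76), (198, 56, 62, 56), (199, 36, 46, 40), (200, 54, 59, 58), (201, 81, 83, 86), (202, 90, 91, 94), (203, 90, 90, 94), (204, 76, 78, 81), (205, 49, 50, 54), (206, 32, 33, 36), (207, 27, 30, 30), (208, 37, 38, 41)]
rim drop [203.4 195.6] [207.5 194.7] not [203.2 193.3] liptop back [204.  203.1] lipfront [204.6 204.6] low notdropped [203.6 202. ] low dropped [203.7 203.8]
```

```bash
python3 - <<'E'
from h import *
s=cv2.imread("pics/s1.png")[:,:,::-1].astype(int)
# initial: bin low=-172.5,y=-.2 flat. sample the wall surface on a (y,h) grid
def wall(low,z0,y,h,tilt=0):
    x=low-8*h/33;return np.r_[ST+x/1000*D+y/1000*N,(z0+h)/1000]
a=np.mean([viewer.camera("side") for _ in range(4)],0).astype(np.float32)
def samp(img,p,ini):
    p=(p-[160,110]+.5)*3.2-.5 if ini else p
    return cv2.remap(img.astype(np.float32),np.float32([[p[0]]]),np.float32([[p[1]]]),cv2.INTER_LINEAR)[0,0]
hs=range(44,-8,-3);print("h",list(hs))
for y in(44,30,20,-10): print("init y",y,[tuple(int(v) for v in samp(s,proj("side",wall(-172.5,0,y,h))[0],1)[:2]) for h in hs])
for low,z0,n in((100,12,"drop"),(99,19,"not")):
    for y in(44,38,30,24): print(n,"y",y,[tuple(int(v) for v in samp(a,proj("side",wall(low,z0,y,h))[0]+[.9,-.76],0)[:2]) for h in hs])
E
```

```text
h [44, 41, 38, 35, 32, 29, 26, 23, 20, 17, 14, 11, 8, 5, 2, -1, -4, -7]
init y 44 [(31, 112), (27, 107), (25, 93), (17, 72), (9, 54), (6, 44), (4, 38), (4, 37), (6, 38), (8, 40), (7, 38), (1, 36), (7, 40), (30, 51), (55, 70), (74, 85), (82, 88), (88, 90)]
init y 30 [(34, 114), (29, 106), (24, 95), (18, 74), (19, 57), (32, 53), (51, 60), (70, 73), (79, 78), (83, 82), (78, 79), (69, 74), (53, 64), (43, 59), (49, 65), (72, 81), (99, 102), (123, 123)]
init y 20 [(37, 115), (37, 112), (28, 97), (19, 74), (13, 57), (28, 53), (51, 61), (65, 68), (69, 70), (69, 70), (70, 72), (55, 62), (49, 61), (62, 73), (95, 103), (131, 134), (152, 152), (167, 166)]
init y -10 [(37, 117), (34, 111), (27, 96), (22, 75), (23, 58), (36, 56), (56, 64), (72, 73), (75, 76), (75, 75), (71, 73), (64, 69), (70, 76), (92, 96), (126, 127), (152, 151), (162, 160), (164, 162)]
drop y 44 [(14, 47), (13, 49), (11, 47), (10, 46), (11, 47), (12, 47), (13, 45), (18, 41), (24, 36), (28, 34), (30, 34), (37, 39), (49, 50), (62, 63), (68, 70), (71, 72), (71, 72), (71, 72)]
drop y 38 [(10, 49), (10, 47), (16, 48), (28, 53), (49,
[... 576 characters left out ...]
, (11, 47), (9, 46), (11, 47), (13, 46), (15, 43), (20, 39), (26, 35), (29, 34), (33, 36), (40, 41), (54, 55), (64, 66), (70, 72)]
not y 38 [(15, 47), (14, 48), (11, 49), (10, 48), (11, 47), (19, 50), (36, 58), (56, 70), (71, 79), (74, 80), (71, 75), (63, 66), (51, 53), (44, 46), (46, 47), (54, 55), (67, 69), (74, 75)]
not y 30 [(13, 46), (14, 46), (12, 47), (11, 47), (12, 47), (19, 49), (42, 61), (67, 76), (85, 87), (91, 91), (91, 90), (85, 86), (72, 75), (52, 60), (49, 58), (59, 65), (73, 77), (82, 84)]
not y 24 [(13, 44), (13, 45), (14, 48), (12, 49), (10, 46), (21, 49), (41, 59), (68, 76), (76, 80), (79, 80), (78, 78), (78, 77), (63, 65), (48, 53), (40, 46), (50, 56), (69, 72), (83, 85)]
```

```bash
python3 - <<'E'
from h import *
im=cv2.imread("pics/t1.png")[:,:,::-1].astype(np.float32);cur=viewer.camera("top").astype(np.float32)
for z in(.042,):
  xs=np.arange(200,272,3)
  for y0,y1 in((-40,-20),(-15,15),(20,40)):
    g=np.array([[proj("top",np.r_[ST+x/1000*D+y/1000*N,z])[0] for y in np.arange(y0,y1,2.)] for x in xs]).astype(np.float32)
    h=(g+.5-np.float32([135,130]))*4-.5
    print(y0,[(int(x),int(v),w.astype(int).tolist()) for x,v,w in zip(xs,cv2.remap(im,h[...,0],h[...,1],1).mean((1,2)),cv2.remap(cur,g[...,0],g[...,1],1).mean(1))])
E
```

```text
-40 [(200, 113, [127, 138, 129]), (203, 113, [127, 138, 129]), (206, 114, [127, 139, 129]), (209, 114, [127, 139, 129]), (212, 114, [127, 138, 129]), (215, 113, [127, 138, 129]), (218, 121, [127, 139, 129]), (221, 128, [128, 139, 130]), (224, 114, [127, 136, 129]), (227, 113, [123, 133, 126]), (230, 114, [123, 133, 126]), (233, 114, [124, 133, 126]), (236, 105, [123, 133, 126]), (239, 106, [124, 133, 126]), (242, 113, [123, 132, 126]), (245, 133, [124, 134, 126]), (248, 131, [127, 145, 131]), (251, 121, [137, 151, 140]), (254, 121, [145, 147, 146]), (257, 119, [141, 144, 143]), (260, 112, [135, 138, 136]), (263, 114, [139, 141, 140]), (266, 133, [157, 160, 159]), (269, 134, [160, 163, 161])]
-15 [(200, 113, [127, 139, 129]), (203, 113, [127, 139, 129]), (206, 114, [127, 139, 129]), (209, 114, [126, 139, 129]), (212, 113, [126, 139, 129]), (215, 113, [127, 139, 129]), (218, 125, [127, 139, 129]), (221, 133, [127, 139, 129]), (224, 117, [127, 137, 129]), (227, 113, [123, 132, 126]), (230, 113, [123, 133, 126]), (233, 105, [123, 133, 126]), (236, 104, [123, 133, 126]), (239, 107, [123, 
[... 301 characters left out ...]

20 [(200, 113, [126, 138, 129]), (203, 113, [127, 139, 129]), (206, 113, [126, 138, 129]), (209, 113, [126, 139, 128]), (212, 113, [126, 139, 128]), (215, 113, [126, 139, 128]), (218, 122, [126, 139, 128]), (221, 130, [126, 139, 129]), (224, 114, [127, 136, 129]), (227, 113, [123, 133, 126]), (230, 114, [123, 133, 126]), (233, 116, [123, 133, 126]), (236, 105, [123, 133, 126]), (239, 106, [123, 133, 126]), (242, 111, [123, 133, 126]), (245, 130, [124, 135, 127]), (248, 127, [127, 143, 131]), (251, 122, [137, 151, 140]), (254, 122, [146, 148, 147]), (257, 120, [143, 146, 144]), (260, 114, [137, 140, 138]), (263, 114, [138, 141, 139]), (266, 134, [157, 161, 159]), (269, 130, [157, 160, 157])]
```

Emit:
servo_tool(
  targets=[
    [[-0.09, -0.28, 0, 0, 0, 0, 0.5], [-0.09, -0.28, 0, 0, 0, 0, 0.5], [-0.09, -0.28, 0, 0, 0, 0, 0.5], [-0.09, -0.28, 0, 0, 0, 0, 0.5], [-0.09, -0.28, 0, 0, 0, 0, 0.5], [-0.09, -0.28, 0, 0, 0, 0, 0.5], [0, 0, 0, 0, 0, 0, 0.5], [0, 0, 0, 0, 0, 0, 0.5]],
  ],
)

```text
clock: 11.82
ee_pos: [0.4674, -0.0703, 0.0292]
tcp_rot: [-0.225, 0.747, 0.545, 0.307]
force: [0.4, -0.4, -0.0]
opening: 0.5
grasp_force: 0.0
```

```bash
python3 - <<'E'
from h import *
rep()
a=np.mean([viewer.camera("side") for _ in range(6)],0).astype(np.float32);np.save("a.npy",a)
def col(pts): 
    p=np.float32([proj("side",np.r_[ST+x/1000*D+y/1000*N,z/1000])[0] for x,y,z in pts]);return cv2.remap(a,p[None,:,0],p[None,:,1],1)[0]
# lip calibration: rows along the line y const on plane z=19
for y in(40,0,-30,-55):
    xs=range(84,102,2);c=col([(x,y,19) for x in xs]);print("lip y",y,[(x,int(v[0]-v[2])) for x,v in zip(xs,c)])
hs=range(50,-6,-3)
for y in(50,44,30,10,0,-20,-30,-44):
    c=col([(100-8*h/33,y,12+h) for h in hs]);print("y",y,[(h,*map(int,v)) for h,v in zip(hs,c)])
E
```

```text
t 11.82 stand xy mm [-106.5    0.5] z 29.2 rot err share [ 0.002 -0.002  0.001] F along -0.3 Fz -0.0 j [-0.77  0.65  1.98  0.79  1.09 -1.04]
lip y 40 [(84, 11), (86, 10), (88, 10), (90, 10), (92, 10), (94, 10), (96, 10), (98, 10), (100, 10)]
lip y 0 [(84, 9), (86, 9), (88, 8), (90, 8), (92, 7), (94, 7), (96, 7), (98, 7), (100, 7)]
lip y -30 [(84, 7), (86, 20), (88, 46), (90, 74), (92, 68), (94, 59), (96, 34), (98, 11), (100, 1)]
lip y -55 [(84, 8), (86, 21), (88, 43), (90, 58), (92, 54), (94, 44), (96, 23), (98, 6), (100, 0)]
y 50 [(50, 34, 35, 24), (47, 35, 35, 24), (44, 35, 34, 23), (41, 34, 35, 24), (38, 34, 35, 24), (35, 34, 34, 24), (32, 34, 34, 24), (29, 34, 35, 24), (26, 35, 35, 24), (23, 35, 35, 23), (20, 34, 34, 23), (17, 34, 34, 24), (14, 34, 34, 24), (11, 35, 36, 25), (8, 38, 37, 27), (5, 46, 39, 27), (2, 58, 42, 27), (-1, 70, 46, 31), (-4, 72, 53, 44)]
y 44 [(50, 35, 35, 23), (47, 34, 34, 23), (44, 34, 33, 23), (41, 34, 34, 23), (38, 34, 34, 23), (35, 34, 34, 23), (32, 35, 35, 24), (29, 35, 35, 24), (26, 35, 34, 24), (23, 35, 34, 24), (20, 34, 34, 23), (17, 34, 34, 24), (
[... 1500 characters left out ...]
]
y -30 [(50, 17, 55, 25), (47, 15, 56, 25), (44, 13, 55, 24), (41, 17, 56, 27), (38, 30, 62, 38), (35, 58, 76, 61), (32, 86, 93, 85), (29, 99, 101, 97), (26, 103, 102, 100), (23, 103, 102, 99), (20, 95, 97, 92), (17, 75, 84, 75), (14, 50, 69, 52), (11, 28, 57, 34), (8, 41, 55, 35), (5, 62, 54, 34), (2, 87, 56, 34), (-1, 106, 61, 36), (-4, 101, 66, 50)]
y -44 [(50, 12, 54, 23), (47, 13, 56, 24), (44, 12, 56, 23), (41, 9, 54, 22), (38, 9, 54, 22), (35, 16, 55, 26), (32, 30, 59, 35), (29, 41, 64, 44), (26, 47, 67, 49), (23, 47, 67, 50), (20, 44, 66, 48), (17, 39, 64, 44), (14, 28, 59, 35), (11, 25, 55, 32), (8, 38, 53, 34), (5, 61, 54, 36), (2, 88, 56, 33), (-1, 100, 60, 36), (-4, 99, 64, 48)]
```

With the view clear, about 4 mm of green wall shows between the label and the lip, so the trailing edge is still on top of the lip. I go back and push on in small steps. Buffer contact would show as force rising about 0.9 N/mm, so I stop well below 6 N.

Emit:
servo_tool(
  targets=[
    [[0.09, 0.28, 0, 0, 0, 0, 0.5], [0.09, 0.28, 0, 0, 0, 0, 0.5], [0.09, 0.28, 0, 0, 0, 0, 0.5], [0.09, 0.28, 0, 0, 0, 0, 0.5], [0.09, 0.28, 0, 0, 0, 0, 0.5], [0.09, 0.28, 0, 0, 0, 0, 0.5], [0.03, 0.1, 0, 0, 0, 0, 0.5], [0.015, 0.05, 0, 0, 0, 0, 0.5]],
  ],
)

```text
clock: 12.78
ee_pos: [0.5244, 0.1174, 0.0294]
tcp_rot: [-0.227, 0.745, 0.548, 0.306]
force: [0.0, -1.0, 0.7]
opening: 0.494
grasp_force: 0.0
```

Emit:
servo_tool(
  targets=[
    [[0.01, 0.03, 0, 0, 0, 0, 0.5], [0.006, 0.02, 0, 0, 0, 0, 0.5], [0, 0, 0, 0, 0, 0, 0.5]],
  ],
)

```text
clock: 13.03
ee_pos: [0.527, 0.1187, 0.029]
tcp_rot: [-0.225, 0.747, 0.546, 0.306]
force: [0.4, -0.7, -0.0]
opening: 0.499
grasp_force: 0.0
```

```bash
cat >> h.py <<'E'
def label():
    rep();a=np.mean([viewer.camera("side") for _ in range(2)],0).astype(np.float32);o=arm.get_obs();x0=stand(o["ee_pos"])[0]
    hs=np.arange(44,0,-2.)
    for y in(42,34,28):
        p=np.float32([proj("side",np.r_[ST+(100-8*h/33)/1000*D+y/1000*N,(12+h)/1000])[0] for h in hs]);c=cv2.remap(a,p[None,:,0],p[None,:,1],1)[0]
        print(y,"h:R,G-R",[(int(h),int(v[0]),int(v[1]-v[0])) for h,v in zip(hs,c)])
E
python3 -c "from h import *;label();prof()"
```

```text
t 13.03 stand xy mm [91.7  1. ] z 29.0 rot err share [ 0.002 -0.002 -0.001] F along -0.5 Fz -0.0 j [-0.37  0.63  2.06  1.1   0.91 -0.98]
42 h:R,G-R [(44, 37, 7), (42, 37, 4), (40, 36, 2), (38, 39, 1), (36, 42, 0), (34, 54, 0), (32, 65, 0), (30, 69, 1), (28, 73, 1), (26, 74, 1), (24, 74, 1), (22, 72, 1), (20, 69, 2), (18, 62, 1), (16, 55, 1), (14, 46, 1), (12, 38, 1), (10, 35, 1), (8, 33, 1), (6, 32, 1), (4, 31, 0), (2, 32, -1)]
34 h:R,G-R [(44, 21, 22), (42, 26, 19), (40, 31, 16), (38, 37, 13), (36, 46, 10), (34, 57, 6), (32, 64, 4), (30, 70, 3), (28, 73, 3), (26, 75, 2), (24, 75, 2), (22, 72, 2), (20, 68, 1), (18, 63, 1), (16, 57, 0), (14, 48, 0), (12, 43, 0), (10, 39, 0), (8, 36, 0), (6, 34, 0), (4, 30, 0), (2, 27, 0)]
28 h:R,G-R [(44, 13, 30), (42, 13, 28), (40, 16, 24), (38, 24, 18), (36, 35, 11), (34, 46, 7), (32, 59, 4), (30, 68, 3), (28, 72, 2), (26, 75, 2), (24, 76, 1), (22, 75, 1), (20, 71, 1), (18, 64, 1), (16, 53, 1), (14, 41, 1), (12, 31, 1), (10, 25, 1), (8, 23, 0), (6, 26, -3), (4, 36, -11), (2, 45, -18)]
x   [78, 80, 82, 84, 86, 88, 90, 92, 94, 96, 98, 100, 102, 104, 106, 108, 110]
R-B [-1, -1, -1, -1, -1, 1, 9, 14, 10, 3, -3, -3, -2, -3, -3, -3, -3]
G-R [3, 3, 3, 3, 3, 1, -3, -6, -3, 5, 12, 12, 10, 10, 13, 13, 13]
```

Emit:
servo_tool(
  targets=[
    [[0.005, 0.015, 0, 0, 0, 0, 0.5]],
  ],
)

```text
clock: 13.27
ee_pos: [0.5278, 0.1197, 0.0292]
tcp_rot: [-0.225, 0.747, 0.546, 0.306]
force: [-1.2, -4.6, 1.7]
opening: 0.506
grasp_force: 2.0
```

Emit:
servo_tool(
  targets=[
    [[0.005, 0.015, 0, 0, 0, 0, 0.5]],
  ],
)

```text
clock: 13.35
ee_pos: [0.5282, 0.1214, 0.0292]
tcp_rot: [-0.225, 0.747, 0.546, 0.306]
force: [-1.8, -5.8, 2.5]
opening: 0.499
grasp_force: 2.7
```

```bash
python3 -c "from h import *;rep();prof()"
```

```text
t 13.35 stand xy mm [94.5  0.6] z 29.2 rot err share [ 0.002 -0.002 -0.   ] F along -6.1 Fz 2.5 j [-0.37  0.63  2.06  1.11  0.9  -0.97]
x   [78, 80, 82, 84, 86, 88, 90, 92, 94, 96, 98, 100, 102, 104, 106, 108, 110]
R-B [-1, -1, -1, -1, -1, 2, 9, 12, 7, 1, -2, -3, -3, -2, -2, -3, -3]
G-R [3, 3, 3, 3, 3, 1, -3, -5, -2, 1, 5, 11, 12, 10, 9, 12, 13]
```

Force rose to 6 N, which is buffer contact. I release at once and measure with a clear view.

Emit:
servo_tool(
  targets=[
    [[-0.03, -0.1, 0, 0, 0, 0, 0.5], [-0.09, -0.28, 0, 0, 0, 0, 0.5], [-0.09, -0.28, 0, 0, 0, 0, 0.5], [-0.09, -0.28, 0, 0, 0, 0, 0.5], [-0.09, -0.28, 0, 0, 0, 0, 0.5], [-0.09, -0.28, 0, 0, 0, 0, 0.5], [-0.09, -0.28, 0, 0, 0, 0, 0.5], [0, 0, 0, 0, 0, 0, 0.5]],
  ],
)

```text
clock: 14.07
ee_pos: [0.4717, -0.0616, 0.0285]
tcp_rot: [-0.223, 0.748, 0.545, 0.306]
force: [-0.1, 0.4, -0.3]
opening: 0.501
grasp_force: 0.0
```

```bash
cat > m.py <<'E'
from h import *
rep()
a=np.mean([viewer.camera("side") for _ in range(6)],0).astype(np.float32);np.save("a2.npy",a)
def col(pts): 
    p=np.float32([proj("side",np.r_[ST+x/1000*D+y/1000*N,z/1000])[0] for x,y,z in pts]);return cv2.remap(a,p[None,:,0],p[None,:,1],1)[0]
hs=range(50,-9,-3)
for y in(-20,-30,-44):
    c=col([(100-8*h/33,y,12+h) for h in hs]);print("y",y,[(h,*map(int,v)) for h,v in zip(hs,c)])
prof()
E
python3 m.py
```

```text
t 14.07 stand xy mm [-97.  -1.] z 28.5 rot err share [ 0.004 -0.001  0.002] F along 0.4 Fz -0.3 j [-0.75  0.64  1.98  0.8   1.08 -1.04]
y -20 [(50, 18, 53, 25), (47, 15, 52, 24), (44, 14, 53, 23), (41, 12, 54, 23), (38, 11, 56, 24), (35, 17, 56, 27), (32, 40, 66, 45), (29, 67, 79, 67), (26, 91, 93, 88), (23, 93, 93, 90), (20, 90, 90, 86), (17, 82, 84, 77), (14, 70, 75, 64), (11, 60, 66, 50), (8, 57, 61, 43), (5, 58, 60, 40), (2, 60, 61, 40), (-1, 61, 61, 41), (-4, 62, 62, 41), (-7, 62, 62, 42)]
y -30 [(50, 20, 53, 26), (47, 17, 51, 24), (44, 14, 54, 24), (41, 12, 56, 24), (38, 13, 57, 25), (35, 17, 54, 25), (32, 40, 64, 44), (29, 67, 80, 68), (26, 91, 95, 89), (23, 102, 102, 99), (20, 103, 102, 100), (17, 99, 100, 96), (14, 86, 91, 84), (11, 59, 73, 61), (8, 47, 62, 40), (5, 56, 56, 27), (2, 79, 55, 23), (-1, 99, 59, 30), (-4, 93, 63, 44), (-7, 82, 65, 54)]
y -44 [(50, 8, 43, 18), (47, 10, 45, 20), (44, 11, 49, 21), (41, 12, 53, 23), (38, 12, 55, 23), (35, 10, 54, 22), (32, 10, 52, 21), (29, 14, 53, 24), (26, 23, 57, 31), (23, 27, 59, 35), (20, 28, 59, 36), (17, 29, 59, 36), (14, 28, 59, 35), (11, 24, 57, 31), (8, 33, 54, 26), (5, 51, 53, 22), (2, 81, 54, 20), (-1, 96, 59, 30), (-4, 97, 64, 46), (-7, 87, 69, 64)]
x   [78, 80, 82, 84, 86, 88, 90, 92, 94, 96, 98, 100, 102, 104, 106, 108, 110]
R-B [-2, -2, -2, -2, -2, 4, 18, 21, 12, 4, -2, -3, -3, -2, -2, -3, -3]
G-R [3, 3, 3, 3, 3, 0, -8, -10, -5, 1, 8, 12, 11, 9, 10, 13, 13]
```

The label is now about 7 mm lower, after allowing for the forward shift, and its bottom is close to the lip. So the trailing edge has dropped. I move the arm clear and verify both sides and the weights.

Emit:
servo_tool(
  targets=[
    [[-0.09, -0.28, 0.1, 0, 0, 0, 0.5], [-0.09, -0.28, 0.2, 0, 0, 0, 0.5], [-0.09, -0.28, 0.3, 0, 0, 0, 0.5], [0, -0.1, 0.35, 0, 0, 0, 0.5], [0, 0, 0.35, 0, 0, 0, 0.5], [0, 0, 0.35, 0, 0, 0, 0.5], [0, 0, 0.3, 0, 0, 0, 0.5], [0, 0, 0, 0, 0, 0, 0.5]],
  ],
)

```text
clock: 15.08
ee_pos: [0.4458, -0.1494, 0.2291]
tcp_rot: [-0.222, 0.745, 0.548, 0.307]
force: [-0.3, -0.3, -1.1]
opening: 0.499
grasp_force: 0.0
```

```bash
cat >> m.py <<'E'
print("---")
for y in(44,30,10):
    c=col([(100-8*h/33,y,12+h) for h in hs]);print("y",y,[(h,*map(int,v)) for h,v in zip(hs,c)])
t=viewer.camera("top").astype(np.float32);ys=np.arange(-56,57,8);print("top R-G (brass) on floor z=.02, rows x, cols y",ys.tolist())
for x in range(104,236,8):
    p=np.float32([proj("top",np.r_[ST+x/1000*D+y/1000*N,.024])[0] for y in ys]);print(x,[int(v[0]-v[1]) for v in cv2.remap(t,p[None,:,0],p[None,:,1],1)[0]])
E
python3 m.py
```

```text
t 15.08 stand xy mm [-188.4   -3. ] z 229.1 rot err share [ 0.004  0.001 -0.002] F along -0.3 Fz -1.1 j [-0.9   0.37  1.72  0.62  1.56 -0.78]
y -20 [(50, 21, 39, 19), (47, 17, 41, 19), (44, 14, 45, 20), (41, 12, 49, 20), (38, 12, 51, 21), (35, 15, 50, 23), (32, 35, 59, 40), (29, 60, 71, 60), (26, 82, 84, 80), (23, 85, 85, 83), (20, 86, 86, 83), (17, 82, 84, 80), (14, 71, 78, 71), (11, 50, 64, 51), (8, 44, 55, 36), (5, 52, 50, 25), (2, 76, 50, 21), (-1, 90, 54, 29), (-4, 90, 59, 43), (-7, 80, 64, 59)]
y -30 [(50, 29, 31, 20), (47, 27, 32, 19), (44, 26, 35, 20), (41, 24, 38, 20), (38, 21, 40, 20), (35, 19, 43, 21), (32, 37, 55, 39), (29, 61, 71, 61), (26, 82, 85, 80), (23, 92, 92, 89), (20, 92, 92, 89), (17, 88, 89, 86), (14, 76, 81, 76), (11, 53, 66, 55), (8, 41, 55, 35), (5, 49, 49, 23), (2, 71, 49, 20), (-1, 91, 54, 28), (-4, 89, 59, 43), (-7, 81, 63, 58)]
y -44 [(50, 30, 30, 21), (47, 29, 30, 20), (44, 29, 30, 19), (41, 30, 30, 19), (38, 29, 29, 19), (35, 29, 30, 18), (32, 28, 31, 19), (29, 28, 33, 21), (26, 29, 36, 23), (23, 31, 41, 27), (20, 31, 45, 29), (17, 29, 48, 31), (14, 26
[... 2057 characters left out ...]
 -7, -3, -10, -11, -10, -10, -11, -11, -10, -9, -1]
168 [-7, -10, -9, 0, 1, -9, -11, -10, -11, -10, -10, -11, -11, -9, -3]
176 [-8, -10, -9, -9, -7, -10, -10, -10, -10, 0, 0, 0, -11, -9, -5]
184 [-7, -10, -10, -10, -10, -9, -10, -9, 0, 0, 0, 1, -12, -9, -12]
192 [-8, -10, -10, -10, -11, -11, -10, -10, -10, -4, 0, 1, -11, -9, -11]
200 [-8, -9, -10, -10, -10, -10, -10, -10, -9, 0, 0, -2, -11, -9, -12]
208 [-7, -10, -10, -10, -10, -10, -10, -10, -11, -11, -10, -11, -10, -9, -10]
216 [-7, -10, -9, -10, -10, -9, -11, -10, -11, -11, -11, -11, -11, -9, -10]
224 [-7, -10, -10, -11, -10, -11, -11, -12, -11, -11, -11, -11, -11, -9, -12]
232 [-8, -8, -7, -7, -7, -7, -7, -7, -8, -7, -6, -7, -7, -7, -12]
```

```bash
python3 -c "
from rig import arm
print(arm.finish_job())"
```

```text
the job is handed in; nothing more can be done
None
```

I pushed the bin up the ramp and handed the job in; the hand-in returned no verdict. By my camera measurements its trailing edge has dropped behind the lip, both weights are still in it, and the last push peaked at 6 N (an estimated 4 mm or so on the buffer, limit 8 mm).

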